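# Set the stand's arm tube to its mark and clamp it

### The job

Take the tube with the red ring and slide it, bevelled end first, into the bore of the grey stand until the bore's face lies within the red ring, and let go of it. Then clamp it: reach into the slot on top of the stand and push the star wheel one tooth on, away from the robot, so that the yellow tooth stands at the white index line. Leave the spare tube and the other things where they are.

Things in the scene. Friction and masses are not known exactly. Their poses are not given: they have to be found in the camera images.
- head: Fixed grey inspection stand. Origin: centre of the underside of its 130 (x) by 140 (y) by 14 mm base plate; z up, x roughly away from the robot. Its block is 60 (x) by 110 (y) mm, heights 40 to 100 mm; a 25 mm bore runs right through it along y at height 70 mm, mouth at y = +55 mm. There is no stop in the bore.
- bore_mouth (a point): Centre of the bore's mouth, in the plane of its face, with a 4 mm lead-in chamfer. Axes as the stand: +y points straight out of the bore, so the tube goes in towards -y.
- slot_top (a point): Middle of the slot on top of the stand, at stand x = 0, y = -20 mm, height 180 mm; axes as the stand. Two cheek plates (90 mm long in x, 14 mm thick, tops at 180 mm, centred 30 mm either side in y) leave a slot 46 mm wide, open above and at both x ends. The star wheel stands in it, its axle 46 mm straight below this point (height 134 mm), along y.
- index_line (a point): Middle, across the slot, of the white index line painted across both cheek tops: 25 mm towards the stand's +x from slot_top, at height 180 mm.
- star_wheel (a joint): Angle of the star wheel (rad). 0: the yellow tooth leans 30 degrees from upright to the stand's -x, its neighbour 30 degrees to +x. It grows as the wheel's top moves to +x; at 1.047 the yellow tooth leans 30 degrees to +x, at the index line. Starts near 0; limits -0.3, 1.6. Friction of 0.2 N m (4 N at a tip) holds it. Turning lowers a sprung pad onto the tube (blocks an empty bore).
- yellow_tooth (a point): Middle of the tip of the star wheel's yellow tooth, 50 mm from the axle. The wheel is else black: 6 teeth 60 degrees apart, each 7 mm thick and 12 mm wide (along the axle), hub radius 22 mm.
- tube: Loose aluminium tube, 22 mm outside diameter, 200 mm long, 105 to 210 g, with a red ring painted round it. Origin at mid-length on its axis; x runs along it to its bevelled end (x = +100 mm); it may be rolled about x. It starts level on the rest, its axis 32.5 mm above the table, the bevelled end towards the robot's right.
- ring_mark (a point): Centre of the red ring, on the tube's axis, 85 mm from the bevelled end (tube x = +15 mm). The ring is a band 10 mm wide, 5 mm each way along x from here.
- tube_tip (a point): Centre of the tube's bevelled end, on the axis (tube x = +100 mm).
- rest: Fixed wooden tray with two lanes for tubes, 150 (x) by 200 (y) by 8 mm. Origin centre of its underside. Each lane (at x = -45 and +45 mm, along y) has vee supports 14 mm long at y = -80 and +80 mm, up to 35 mm high; between them the tube is free. Which lane holds which tube varies.
- plain_tube: Spare loose tube, same as the tube but without a ring, in the other lane. Origin at mid-length on the axis. To be left there.
- gauge_case: Loose open wooden gauge case, 100 x 160 x 45 mm, origin centre of the underside. To be left alone.
- ring_gauge: Loose brass ring gauge, 52 mm across, 18 mm high, origin centre of the underside. To be left alone.
- oil_jar: Loose white jar with a yellow cap, 52 mm across, 80 mm high, origin centre of the underside. To be left alone.
Things that resemble listed ones, but are neither listed nor needed, are in the scene too. Several things look just like the head: the one meant starts nearest to the robot's base.

How it is judged:
By the outcome, as a careful person would: the job done as asked, in the order asked, and still so for the second after the job is handed in, with the robot touching nothing.
It also fails if it takes over 48 s, if anything falls off the work surface, if the arm or the gripper's body presses on something with over 40 N, if the wrist force passes 120 N, or if a joint passes its speed limit or range.

### The arm

A 6-joint arm with a two-finger parallel gripper is mounted at the origin on the work surface. World frame = base frame: x ahead of the robot, y to its left, z up, the work surface at z = 0. Lengths are in mm, angles in rad, forces in N, time in s.
With the tool pointing down it reaches from about 225 to 875 mm from the base axis. Payload 3.4 kg.
Tool frame: the origin (TCP) lies at the very end of the fingers, on their centre line; the grasp point (between the pads) lies 19 mm behind it; z points along the fingers, y is the direction in which the jaws open and shut (so a half turn about z gives the same grasp; the last joint's range is limited). The gripper opens to 85 mm and grips with 20 to 120 N. Pads are 22 mm wide; open, the fingers measure 114 mm over their backs; the gripper's body (76 mm by 85 mm) begins 54 mm behind the grasp point. The pads swing forward as they close: fully open they stand 13 mm farther back than shut.
Start: joints at [1.007, 0.276, 1.505, -0, 1.361, -0.121], TCP at [246.392, 519.571, 231.328] pointing down, gripper open.
Joint ranges: [-2.89, 2.89], [-0.75, 2.08], [0.22, 2.7], [-1.18, 4.32], [0.11, 2.71], [-2.7, 2.7]. Speed limits (rad/s): [2.57, 2.57, 3.14, 3.14, 3.14, 3.14].

### API

Orientations are given as a rotation vector (axis times angle).
In Python, from bench import * gives the robot as it stands. Calls block until the motion is done:
- goto(position, orientation): joint-space move of the TCP to a pose.
- servo_line(position, feed=150, rot=None, stop_force=None): straight line of the TCP; rot=None keeps the orientation; feed is the mean speed in mm/s. With stop_force (N) it stops when the force on the tool has changed by that much, and returns True; else False.
- move_j(angles): joint-space move.
- release() and gripper_close(force=None): open the fingers fully, or close them until they stop; force is the grip in N (None keeps the last).
- sleep(seconds).
- solve_ik(position, orientation): joint angles nearest the present ones, or None.
- read_camera(name): name is "scene" or "top" or "wrist"; returns (picture, depth): 480x640x3 uint8, red, green, blue; 480x640 float32, mm along the optical axis (not along the pixel's ray), 0 where there is no reading.
- calibration(name): a dict with "fx", "fy", "cx", "cy" (pixels), "distortion" ([k1, k2, p1, p2, k3] as OpenCV has them; the pictures are not rectified), "T" (4x4, takes a point from camera to world coordinates). Camera axes: x right, y up, looking along -z (the intrinsics and any distortion apply to the point x, -y, -z); pixel columns grow to the right and rows downward; lengths in mm; the calibration is good to about 2 mm. A picture is of the moment at which its call begins: read the wrist's pose just before it. calibration takes no time and is no camera call; for the wrist camera it gives the pose at the moment of the call.
A pose or a line that the arm cannot do raises PlanningError and nothing moves.
- close_job(): hands the job in, once; it reports no verdict.
Trained networks look in the newest picture that a camera, given by its name, has taken for a name from the list of things; names that differ only in an ending like _2 or _b are one class to them, and where a whole thing is asked for, a point or a joint stands for the part that bears it (a point fixed in the world has none). Each returns a list of dicts, best first, with "conf" (0 to 1); they miss things now and then, are a little off and sometimes report something else, mostly with a low value. They report only what shows in the picture. A call takes as long as a camera call. They do not tell look-alikes from the thing itself.
- masks_of(camera, thing): "pixels" (480x640 bool, what is visible of it) and "rect" ([centre column, centre row, width, height] in pixels, round what is visible of it).
Readings, each from a call of its own:
- current_time_s(): time.
- current_joint_pos(): joint angles.
- current_joint_velocities(): joint speeds.
- current_effort(): joint torques, N m.
- current_tcp_pos(): TCP position.
- current_orientation(): TCP orientation.
- current_force(): force on the tool from outside, world axes, zero at the start.
- current_wrist_torque(): the same for the moment, N m.
- current_grip_width(): finger opening in mm.
Only numpy, scipy, OpenCV 4.12 (cv2) and the standard library are available. Lean on these libraries where they do the work, as an engineer would, in place of code of your own. Each camera call takes 0.05 s, during which the arm holds its last target.

## Working session

There is one attempt and no reset: what is moved stays moved. The work goes in short steps, each a Python script; the robot and the scene stay as the last script left them, time stands still between calls to the robot, and variables do not carry over. Pictures are saved under pics/ and viewed, and the job is handed in when it is done.

```bash
ls; mkdir -p pics; python3 - <<'E'
from bench import *
import cv2, numpy as np
for n in ["scene","top","wrist"]:
    c=calibration(n); print(n,c['fx'],c['cx'],c['cy'],c['distortion'],np.round(c['T'],3).tolist())
    im,d=read_camera(n); cv2.imwrite(f"pics/{n}0.png",im[:,:,::-1]); np.savez(f"pics/{n}0.npz",im=im,d=d,T=c['T'])
print(current_time_s(),current_orientation())
E
```

```text
pics
scene 435.43394807111906 327.53055036617025 244.66232950240732 [-0.04520714  0.          0.          0.          0.        ] [[-0.713, -0.469, 0.521, 1020.137], [0.701, -0.462, 0.543, 288.9], [-0.014, 0.753, 0.658, 729.622], [0.0, 0.0, 0.0, 1.0]]
top 622.1459514606079 331.90452198119584 226.84850457518195 [0.01522048 0.         0.         0.         0.        ] [[0.012, 0.99, -0.14, 384.59], [-1.0, 0.015, 0.018, -175.483], [0.02, 0.14, 0.99, 1469.026], [0.0, 0.0, 0.0, 1.0]]
wrist 355.84732439941183 325.81850135828466 244.75887609816226 [-0.01353973  0.          0.          0.          0.        ] [[0.429, -0.871, -0.239, 184.299], [0.903, 0.413, 0.116, 547.049], [-0.002, -0.266, 0.964, 373.319], [0.0, 0.0, 0.0, 1.0]]
0.15 [-6.89758941e-01 -3.06444475e+00  2.08757882e-03]
```

View pics/scene0.png

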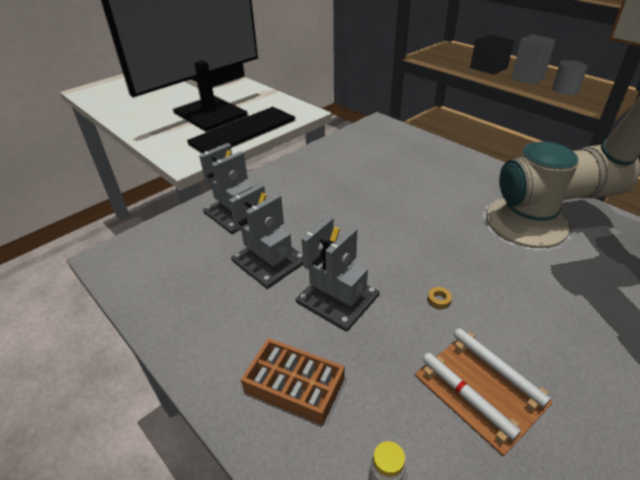

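View pics/top0.png

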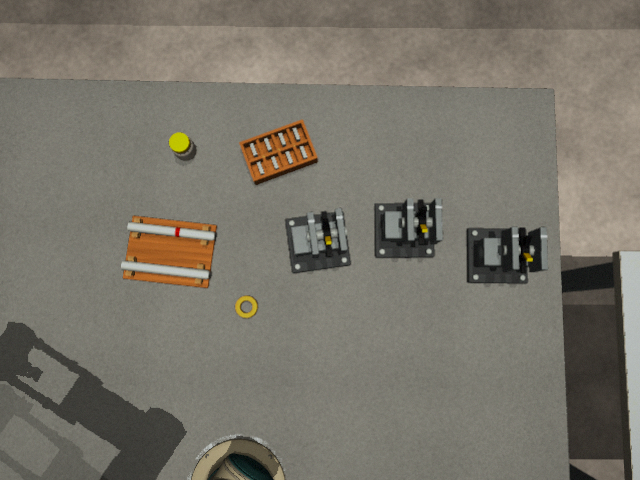

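View pics/wrist0.png

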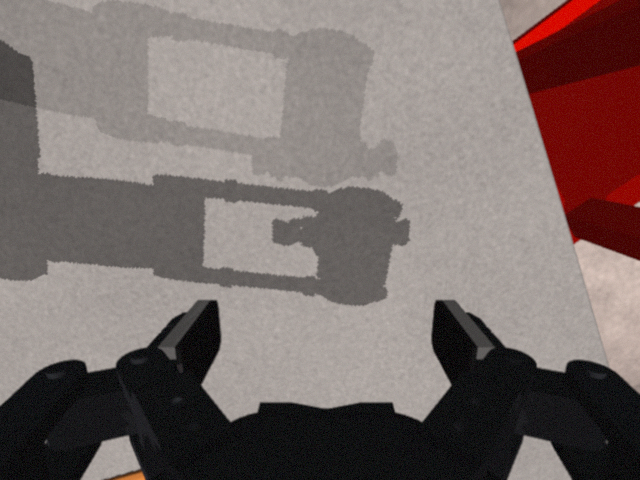

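```bash
cat > h.py <<'E'
import numpy as np, cv2
from bench import *
def ray(c,u,v,T=None):
    T=np.array(c['T'] if T is None else T); K=np.array([[c['fx'],0,c['cx']],[0,c['fy'],c['cy']],[0,0,1.]])
    p=cv2.undistortPoints(np.array([[[u,v]]],float),K,np.array(c['distortion'],float))[0,0]
    d=T[:3,:3]@np.array([p[0],-p[1],-1.]); return T[:3,3],d
def at_z(c,u,v,z,T=None):
    o,d=ray(c,u,v,T); return o+d*(z-o[2])/d[2]
def at_d(c,u,v,dep,T=None):
    o,d=ray(c,u,v,T); return o+d*dep
def proj(c,P,T=None):
    T=np.array(c['T'] if T is None else T); P=np.atleast_2d(P).astype(float)
    q=(P-T[:3,3])@T[:3,:3]; q=q*[1,-1,-1]
    K=np.array([[c['fx'],0,c['cx']],[0,c['fy'],c['cy']],[0,0,1.]])
    return cv2.projectPoints(q,np.zeros(3),np.zeros(3),K,np.array(c['distortion'],float))[0][:,0]
def tri(obs):
    A=np.zeros((3,3));b=np.zeros(3)
    for c,u,v,T in obs:
        o,d=ray(c,u,v,T); d=d/np.linalg.norm(d); M=np.eye(3)-np.outer(d,d); A+=M;b+=M@o
    return np.linalg.solve(A,b)
def cloud(c,d,T=None):
    v,u=np.nonzero(d>0); K=np.array([[c['fx'],0,c['cx']],[0,c['fy'],c['cy']],[0,0,1.]])
    p=cv2.undistortPoints(np.stack([u,v],1).astype(float)[:,None],K,np.array(c['distortion'],float))[:,0]
    z=d[v,u]; T=np.array(c['T'] if T is None else T)
    P=np.stack([p[:,0]*z,-p[:,1]*z,-z],1)@T[:3,:3].T+T[:3,3]
    out=np.full(d.shape+(3,),np.nan); out[v,u]=P; return out
def snap(n,name):
    c=calibration(n); im,d=read_camera(n)
    cv2.imwrite(f"pics/{name}.png",im[:,:,::-1]); np.savez(f"pics/{name}.npz",im=im,d=d,T=c['T']); return c,im,d
def load(n,name):
    z=np.load(f"pics/{name}.npz"); c=dict(calibration(n)); c['T']=z['T']; return c,z['im'],z['d']
E
python3 - <<'E'
from h import *
c,im,d=load("top","top0"); P=cloud(c,d)
for n,(u,v) in dict(ring=(178,232),endR=(213,238),endL=(130,227),spR=(206,273),spL=(124,266),gauge=(240,300),jar=(179,140),blk=(306,237)).items(): print(n,np.round(P[v,u],1))
s=P[215:280,280:355].reshape(-1,3)
for lo,hi in [(8,20),(95,105),(172,188)]:
    m=(s[:,2]>lo)&(s[:,2]<hi); q=s[m]; r=cv2.minAreaRect(q[:,:2].astype(np.float32)); print(lo,m.sum(),r,np.median(q[:,2]))
s=P[205:300,115:225].reshape(-1,3); m=(s[:,2]>4)&(s[:,2]<12); print(cv2.minAreaRect(s[m][:,:2].astype(np.float32)))
E
```

```text
ring [569.4 152.4  41.1]
endR [556.8  71.7  40.6]
endL [579.1 261.8  43.5]
spR [476.   84.4  41.3]
spL [489.4 270.3  43. ]
gauge [416.3   8.2  15.7]
jar [776.8 151.2  79. ]
blk [ 555.  -143.6   98.5]
8 1231 ((550.0568237304688, -158.1929931640625), (139.95004272460938, 160.47752380371094), 8.768832206726074) 12.948616866338625
95 594 ((548.9728393554688, -167.34600830078125), (75.58971405029297, 106.34925842285156), 9.09716796875) 99.24042634425962
172 547 ((555.8745727539062, -188.28195190429688), (82.20095825195312, 74.3101806640625), 8.288960456848145) 178.80097237714494
((527.4166870117188, 178.39056396484375), (222.3650665283203, 256.7636413574219), 0.9764490127563477)
```

```bash
cat >> h.py <<'E'
from scipy.spatial.transform import Rotation as Ro
def down(psi):  # tool z down, tool x at azimuth psi
    c,s=np.cos(psi),np.sin(psi)
    return Ro.from_matrix(np.array([[c,s,0],[s,-c,0],[0,0,-1]])).as_rotvec()
E
python3 - <<'E'
from h import *
h=np.pi/2
goto([560,110,260],down(h-0.117)); print(current_time_s(),current_joint_pos()); snap("wrist","w1")
goto([560,-60,300],down(h+0.1)); print(current_time_s(),current_joint_pos(),current_tcp_pos()); snap("wrist","w2")
E
```

```text
2.025 [7.35054587e-02 2.54808335e-01 1.46359968e+00 6.07263246e-04
 1.42335051e+00 1.88983464e-01]
2.8083 [-2.29214358e-01  2.27813363e-01  1.40405834e+00  1.40756174e-03
  1.51034306e+00 -3.29181294e-01] [559.8922607 -58.8413862 299.7403635]
```

View pics/w1.png

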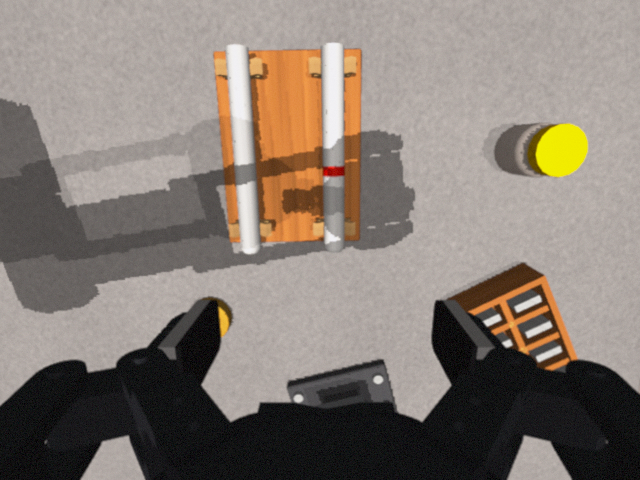

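View pics/w2.png

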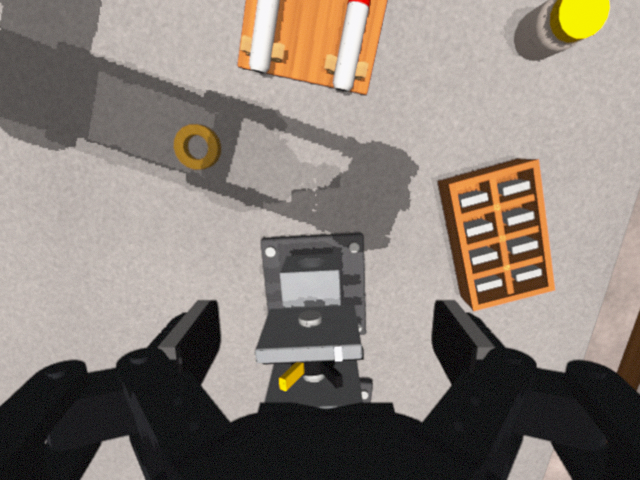

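```bash
python3 - <<'E'
from h import *
from scipy.optimize import least_squares
c,im,d=load("wrist","w1"); P=cloud(c,d)
hsv=cv2.cvtColor(im,cv2.COLOR_RGB2HSV)
for nm,(u0,u1) in dict(ring=(315,352),spare=(222,262)).items():
    m=np.zeros(d.shape,bool); m[44:252,u0:u1]=True
    q=P[m]; q=q[np.isfinite(q[:,0])&(q[:,2]>29)&(q[:,2]<60)]
    # keep pts (exclude vee by radial residual)
    def f(p,q=q):
        # axis: x=a+b*y, z=c+d*y
        b=p[1];dd=np.array([b,1,p[3]]);dd/=np.linalg.norm(dd)
        w=q-np.array([p[0],0,p[2]]); r=np.linalg.norm(w-np.outer(w@dd,dd),axis=1); return r-11
    s=least_squares(f,[q[:,0].mean(),0,32,0],loss='soft_l1',f_scale=1.0)
    print(nm,len(q),s.x, 'z at mid',s.x[2]+s.x[3]*165,'res',np.median(np.abs(f(s.x))), 'y range',q[:,1].min(),q[:,1].max())
red=((hsv[...,0]<6)|(hsv[...,0]>174))&(hsv[...,1]>170)&(hsv[...,2]>60)
m=np.zeros_like(red); m[160:185,318:350]=red[160:185,318:350]
q=P[m]; v,u=np.nonzero(m); print('ring px',u.mean(),v.mean(),'pts',np.nanmedian(q,0),q[:,1].min(),q[:,1].max())
ct,it,dt=load("top","top0"); h2=cv2.cvtColor(it,cv2.COLOR_RGB2HSV); r2=((h2[...,0]<6)|(h2[...,0]>174))&(h2[...,1]>170); r2[:222]=0;r2[242:]=0;r2[:,:170]=0;r2[:,188:]=0
v2,u2=np.nonzero(r2); print('top ring',u2.mean(),v2.mean(),len(u2)); print(tri([(c,u.mean(),v.mean(),None),(ct,u2.mean(),v2.mean(),None)]), at_z(ct,u2.mean(),v2.mean(),40))
big=cv2.resize(im[30:260,200:380],None,fx=3.3,fy=2.6*1,interpolation=cv2.INTER_CUBIC)
c2,i2,d2=load("wrist","w2"); 
cv2.imwrite("pics/w2c.png",cv2.resize(i2[220:420,240:400],None,fx=3.7,fy=3,interpolation=cv2.INTER_CUBIC)[:,:,::-1])
P2=cloud(c2,d2)
s=P2[225:400,250:375].reshape(-1,3)
for lo,hi in [(9,18),(96,103),(175,185)]:
    mm=(s[:,2]>lo)&(s[:,2]<hi); q=s[mm]; r=cv2.minAreaRect(q[:,:2].astype(np.float32)); print(lo,mm.sum(),r,np.median(q[:,2]))
    if len(q): print(np.round(cv2.boxPoints(r)))
E
```

```text
ring 4900 [5.54991627e+02 1.02715703e-01 3.21507260e+01 9.51609565e-04] z at mid 32.307741585064406 res 0.4665824193995931 y range 67.81508449723411 268.5069271216348
spare 4850 [4.63018753e+02 1.11376632e-01 3.22918412e+01 1.25457747e-04] z at mid 32.3125417304179 res 0.5180559161099358 y range 77.08981732556559 277.2186842716823
ring px 333.0888888888889 170.9111111111111 pts [570.58156248 152.64679504  42.36739503] nan nan
top ring 177.03125 231.78125 32
[570.01064432 153.29813521  45.62040556] [570.04758202 154.86368276  40.        ]
9 4436 ((565.0678100585938, -220.97393798828125), (132.95755004882812, 247.66427612304688), 10.788076400756836) 14.031909492675311
[[ 477. -112.]
 [ 523. -355.]
 [ 654. -330.]
 [ 607.  -87.]]
96 2133 ((552.7803344726562, -134.96435546875), (81.44277954101562, 39.940582275390625), 8.329146385192871) 100.15039644611142
[[ 510. -121.]
 [ 515. -161.]
 [ 596. -149.]
 [ 590. -109.]]
175 2064 ((555.4380493164062, -174.95697021484375), (89.93094635009766, 44.597110748291016), 8.430407524108887) 179.8178977644385
[[ 508. -159.]
 [ 514. -204.]
 [ 603. -190.]
 [ 597. -146.]]
```

View pics/w2c.png

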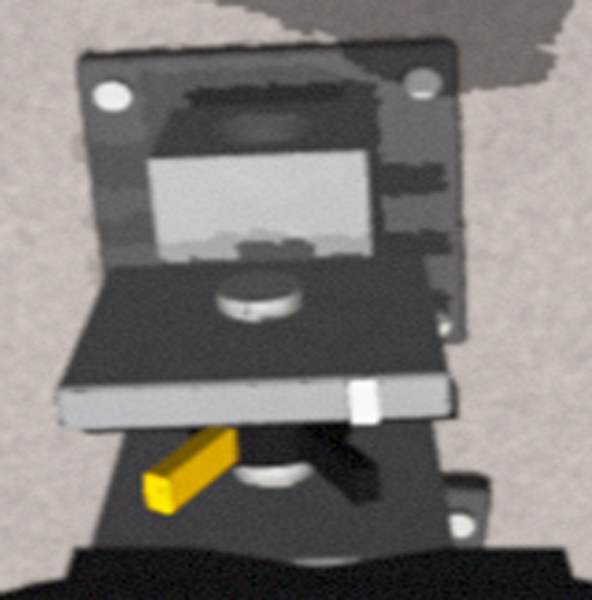

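```bash
python3 - <<'E'
from h import *
from scipy.optimize import least_squares
c,im,d=load("wrist","w2")
M=np.array([[-30,55,100],[30,55,100],[-45,17,180],[45,17,180],[-45,3,180],[45,3,180],[-65,70,14],[65,70,14]],float)
cr=np.array([[148,157],[368,150],[62,388],[450,375],[62,428],[450,412],[80,55],[455,42]],float)
px=cr/[3.7,3]+[240,220]
def W(p,M): 
    R=Ro.from_euler('z',p[3]).as_matrix(); return M@R.T+p[:3]
f=lambda p:(proj(c,W(p,M))-px).ravel()
s=least_squares(f,[555,-169,0,.146]); print(s.x,np.degrees(s.x[3])); print(np.round(f(s.x).reshape(-1,2),1))
s3=least_squares(lambda q:f([q[0],q[1],0,q[2]]),[555,-169,.146]); print(s3.x)
# other cameras overlay
for n in ["top0","scene0"]:
    cn,i,_=load(n[:-1],n); i=i.copy()
    M2=np.vstack([M,[[-65,-70,14],[65,-70,14],[-45,-57,180],[45,-57,180],[-30,0,100],[30,0,100]]])
    b=cv2.resize(i,None,fx=4,fy=4,interpolation=cv2.INTER_CUBIC)
    pp=proj(cn,W(s.x,M2))
    for u,v in pp: cv2.circle(b,(int(u*4+2),int(v*4+2)),3,(255,0,0),1)
    a=(pp.mean(0)*4).astype(int); cv2.imwrite(f"pics/ov_{n}.png",b[a[1]-250:a[1]+250,a[0]-300:a[0]+300,::-1])
E
```

```text
[ 5.56045647e+02 -1.72311088e+02 -3.76953907e+00  1.47610811e-01] 8.457476464322143
[[ 0.9  0.5]
 [-0.5  0.1]
 [-1.4 -1.2]
 [ 0.3 -1.4]
 [ 0.3 -0. ]
 [ 0.6  0.9]
 [-1.2  1.1]
 [ 1.1  0.6]]
[ 5.56059027e+02 -1.70423370e+02  1.48203126e-01]
```

View pics/ov_top0.png

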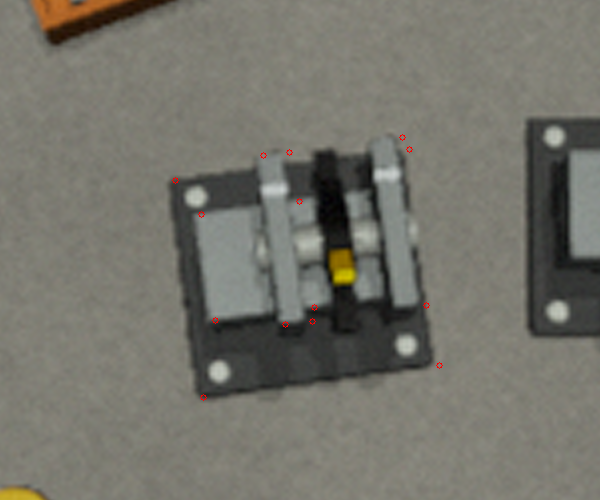

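View pics/ov_scene0.png

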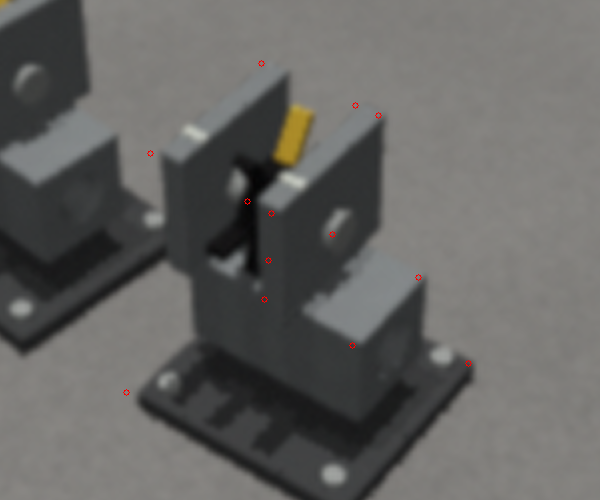

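```bash
cat >> h.py <<'E'
YAW=.148; O=np.array([556.06,-170.42]); 
yv=np.array([-np.sin(YAW),np.cos(YAW)]); xv=np.array([np.cos(YAW),np.sin(YAW)])
B=O+55*yv
E
python3 - <<'E'
from h import *
g=np.array([575.3,197.6]); az=np.arctan2(.9948,.1022)
release()
goto([*g,110],down(az)); servo_line([*g,14],feed=120)
print(current_tcp_pos(),current_force(),current_time_s())
gripper_close(60); print(current_grip_width(),current_force(),current_time_s())
servo_line([*g,130],feed=200)
print(current_tcp_pos(),current_force(),current_grip_width())
p=B+yv*(160)
goto([*p,90],down(np.pi/2+YAW)); print(current_time_s(),current_tcp_pos(),p)
snap("wrist","w3"); snap("scene","s3"); snap("top","t3")
E
```

```text
[576.07414137 197.58454968  14.73094819] [0.29244877 0.0100664  0.41122356] 5.2417
19.705945116254547 [ 2.80384437 -1.89165292  2.07303692] 5.8583
[573.76226056 197.40388998 128.58527754] [-0.46663598 -0.44206426 -2.31188246] 20.071759179731327
7.3 [524.29790112  42.42556282  89.18706718] [524.35603706  42.22961494]
```

View pics/w3.png

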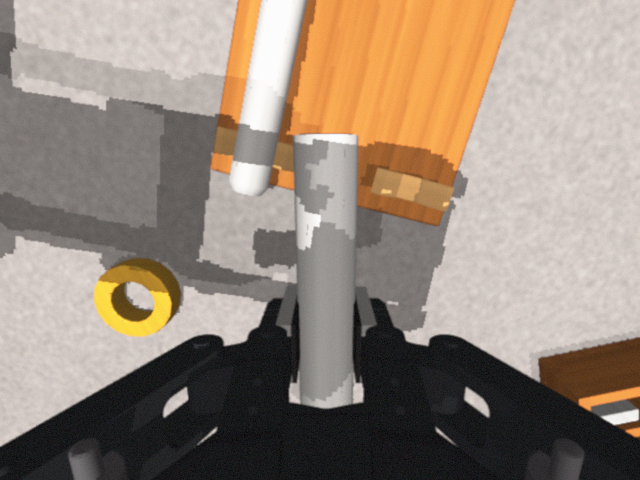

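View pics/s3.png

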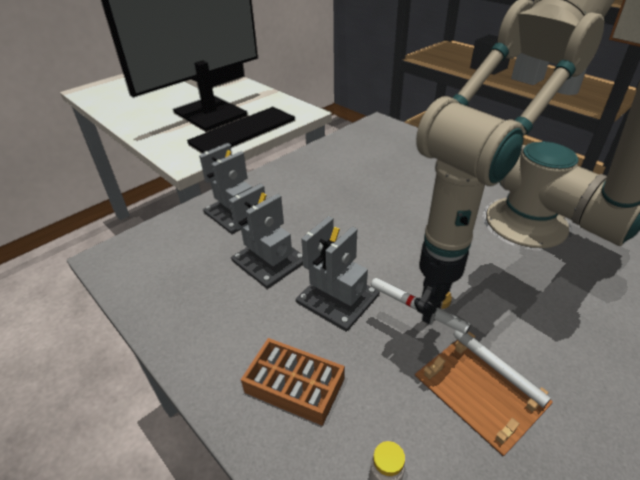

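View pics/t3.png

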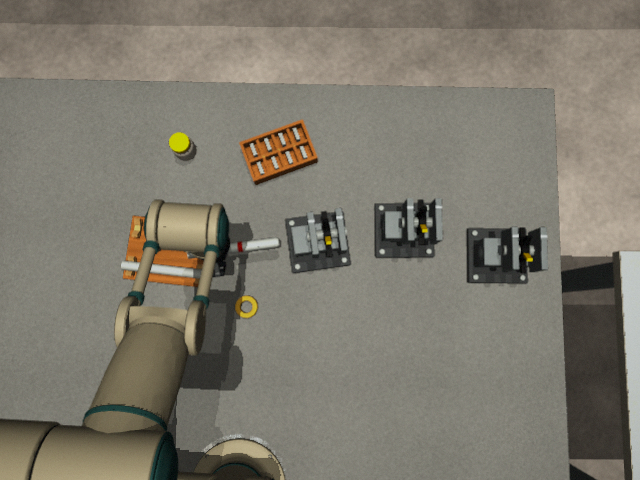

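```bash
python3 - <<'E'
from h import *
from scipy.optimize import least_squares
def fit(P,m,zr):
    q=P[m]; q=q[np.isfinite(q[:,0])&(q[:,2]>zr[0])&(q[:,2]<zr[1])]
    def f(p):
        dd=np.array([p[1],1,p[3]]);dd/=np.linalg.norm(dd)
        w=q-np.array([p[0],60,p[2]]); w[:,1]=q[:,1]-p[4]; r=np.linalg.norm(w-np.outer(w@dd,dd),axis=1); return r-11
    y0=q[:,1].mean()
    g=lambda p:f([*p,y0])
    s=least_squares(g,[q[:,0].mean(),0,q[:,2].max()-11,0],loss='soft_l1',f_scale=1.); return s.x,y0,len(q),np.median(np.abs(g(s.x))),q[:,1].min(),q[:,1].max()
c,im,d=load("wrist","w3"); P=cloud(c,d)
m=np.zeros(d.shape,bool); m[130:290,290:362]=1
x,y0,*r=fit(P,m,(100,140)); print('rear',x,y0,r)
tcp=np.array([524.298,42.426,89.19]); t=(tcp[1]-y0); print('axis at tcp: x',x[0]+x[1]*t,'z',x[2]+x[3]*t,'yaw',-x[1],'want yaw .148; tilt',x[3])
print("tail y",r[-1])
c,im,d=load("top","t3"); P=cloud(c,d); m=np.zeros(d.shape,bool); m[235:255,230:283]=1
x,y0,*r=fit(P,m,(90,140)); print('front top',x,y0,r); t=(tcp[1]-y0); print('axis at tcp',x[0]+x[1]*t,x[2]+x[3]*t)
c,im,d=load("scene","s3"); P=cloud(c,d); m=np.zeros(d.shape,bool); m[275:308,368:418]=1
x,y0,*r=fit(P,m,(90,140)); print('front scene',x,y0,r); t=(tcp[1]-y0); print('axis at tcp',x[0]+x[1]*t,x[2]+x[3]*t)
for n in ["t3","s3"]:
    _,i,_=load("top",n); b=i[210:285,220:360] if n=="t3" else i[205:330,290:425]
    cv2.imwrite(f"pics/{n}c.png",cv2.resize(b,None,fx=5 if n=="t3" else 4.5,fy=5 if n=="t3" else 4.5,interpolation=cv2.INTER_CUBIC)[:,:,::-1])
# scene cloud of stand face plane
c,im,d=load("scene","s3"); P=cloud(c,d); q=P[205:330,290:385].reshape(-1,3)
loc=np.c_[(q[:,:2]-O)@xv,(q[:,:2]-O)@yv,q[:,2]]
mm=(np.abs(loc[:,0])<28)&(np.abs(loc[:,1]-55)<8)&(loc[:,2]>45)&(loc[:,2]<97); print('face y',np.median(loc[mm,1]),mm.sum(),np.polyfit(loc[mm,0],loc[mm,1],1))
mm=(loc[:,2]>98)&(loc[:,2]<102)&(loc[:,1]>20)&(loc[:,1]<50);print('block top x',np.percentile(loc[mm,0],[1,99]),np.median(loc[mm,2]))
for y0 in (10,-50):
  mm=(loc[:,2]>177)&(loc[:,2]<183)&(np.abs(loc[:,1]-y0)<9);print('cheek top x',np.percentile(loc[mm,0],[1,99]),np.percentile(loc[mm,1],[2,98]))
for k in ["w2","t3"]:
  c,im,d=load("wrist" if k=="w2" else "top",k); P=cloud(c,d); q=P.reshape(-1,3); loc=np.c_[(q[:,:2]-O)@xv,(q[:,:2]-O)@yv,q[:,2]]
  mm=(loc[:,2]>97)&(loc[:,2]<103)&(loc[:,1]>20)&(loc[:,1]<48)&(np.abs(loc[:,0])<60);print(k,'block top x',np.percentile(loc[mm,0],[1,99]))
  mm=(loc[:,2]>97)&(loc[:,2]<103)&(np.abs(loc[:,0])<25)&(loc[:,1]>0)&(loc[:,1]<75);print('block y max',np.percentile(loc[mm,1],99))
  mm=(loc[:,2]>177)&(loc[:,2]<183)&(np.abs(loc[:,1]-10)<12)&(np.abs(loc[:,0])<60);print('cheek top x',np.percentile(loc[mm,0],[1,99]),np.percentile(loc[mm,1],[1,99]))
  mm=(loc[:,2]>12)&(loc[:,2]<16)&(loc[:,1]>30)&(loc[:,1]<100)&(np.abs(loc[:,0])<80);print('base x',np.percentile(loc[mm,0],[1,99]),np.percentile(loc[mm,1],99))
E
```

```text
rear [ 5.16109432e+02 -1.49121432e-01  1.07127475e+02  4.82349200e-03] 87.49568262936128 [9701, np.float64(0.32144279189329517), np.float64(56.04923967428752), np.float64(113.14085208602197)]
axis at tcp: x 522.8302876112706 z 106.91008183736903 yaw 0.1491214315886583 want yaw .148; tilt 0.004823492001078177
tail y 113.14085208602197
front top [ 5.36768825e+02 -1.51770746e-01  1.06108657e+02  1.40841855e-02] -30.142175028641848 [488, np.float64(1.4232246403082192), np.float64(-83.10271856284783), np.float64(22.713825832882804)]
axis at tcp 525.7550988619548 107.13072036472218
front scene [ 5.34057746e+02 -1.46891313e-01  1.06481268e+02  8.47121953e-03] -32.64882602896398 [533, np.float64(0.7293147827684479), np.float64(-82.97132620454482), np.float64(18.022208017997684)]
axis at tcp 523.0299062260658 107.11724299969318
face y 56.812033346221774 285 [-2.43331378e-02  5.55290313e+01]
block top x [-30.88109065  28.61679693] 99.62889972338576
cheek top x [-44.73344816  43.21987946] [ 6.01145098 18.63948708]
cheek top x [-42.67211324  43.11109641] [-54.63698957 -41.27442855]
w2 block top x [-30.73741081  28.16183072]
block y max 55.105367039183456
cheek top x [-44.84829147  42.78109145] [ 3.41998936 17.42715285]
base x [-64.61549339  61.84759053] 69.64878682396606
t3 block top x [-28.6984108   30.06314056]
block y max 57.07108892892197
cheek top x [-42.35347091  42.54392386] [ 5.65092538 19.20293736]
base x [-62.92441439  63.846699  ] 71.70969352922181
```

View pics/t3c.png

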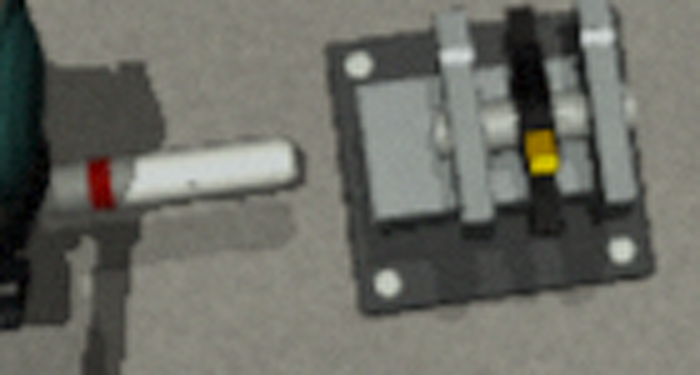

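View pics/s3c.png

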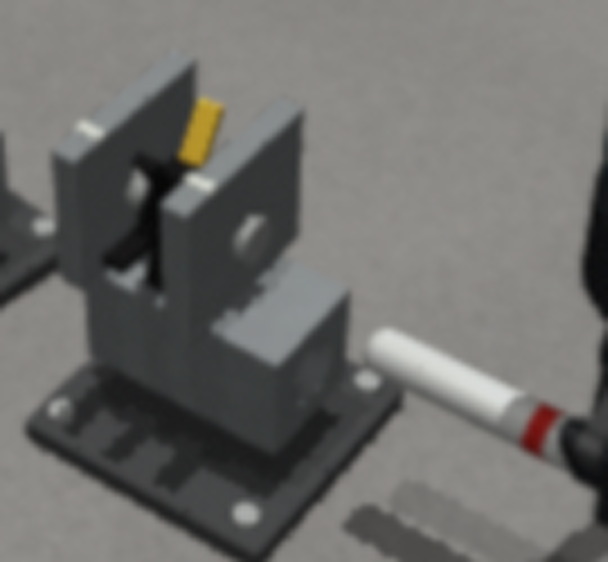

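```bash
python3 - <<'E'
from h import *
rot=down(np.pi/2+YAW)
def P(y,z): return [*(O+yv*y),z]
servo_line(P(215,52.6),feed=120,rot=rot); print(current_tcp_pos(),P(215,52.6),current_force())
r=servo_line(P(175,52.6),feed=60,rot=rot,stop_force=15); print(r,current_tcp_pos(),current_force(),current_time_s())
if not r:
    r=servo_line(P(120,52.6),feed=60,rot=rot,stop_force=20); print(r,current_tcp_pos(),current_force(),current_time_s())
snap("scene","s4"); _,i,_=load("scene","s4"); cv2.imwrite("pics/s4c.png",cv2.resize(i[205:330,290:425],None,fx=4.5,fy=4.5,interpolation=cv2.INTER_CUBIC)[:,:,::-1])
E
```

```text
[524.56167219  42.75893189  52.52943617] [np.float64(524.3560370566165), np.float64(42.22961493895204), 52.6] [ 0.16092772  0.15960859 -1.88450779]
False [530.08722322   2.63966926  52.51280466] [-0.33456937 -0.93817598 -1.65045148] 8.725
False [538.1696946  -51.47658946  52.54538113] [-0.25913299 -0.34955533 -1.94043928] 9.7917
```

View pics/s4c.png

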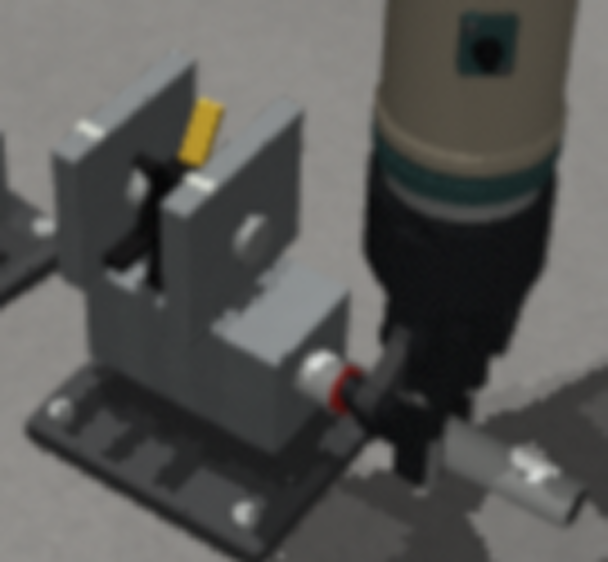

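```bash
python3 - <<'E'
from h import *
rot=down(np.pi/2+YAW)
def P(y,z): return [*(O+yv*y),z]
r=servo_line(P(99.5,52.6),feed=50,rot=rot,stop_force=20); sleep(.2); t=current_tcp_pos();print(r,t,(t[:2]-O)@yv,current_force(),current_time_s())
for n in("scene","top","wrist"): snap(n,n[0]+"5")
_,i,_=load("scene","s5"); cv2.imwrite("pics/s5c.png",cv2.resize(i[260:330,330:425],None,fx=6,fy=6,interpolation=cv2.INTER_CUBIC)[:,:,::-1])
_,i,_=load("top","t5"); cv2.imwrite("pics/t5c.png",cv2.resize(i[200:290,230:360],None,fx=5.5,fy=5.5,interpolation=cv2.INTER_CUBIC)[:,:,::-1])
E
```

```text
False [541.28201187 -71.8307608   52.57663238] 99.69062576998132 [-0.5828227   0.55260116 -1.38744159] 10.6
```

View pics/s5c.png

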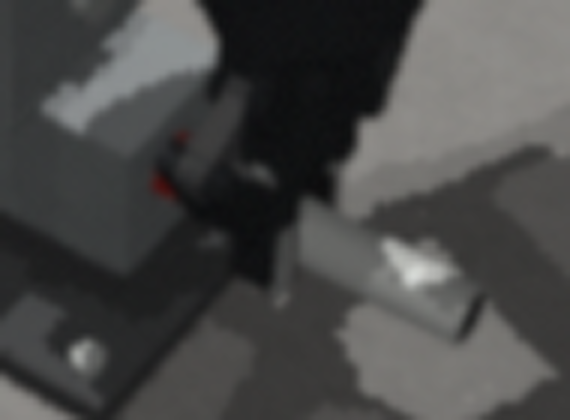

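View pics/t5c.png

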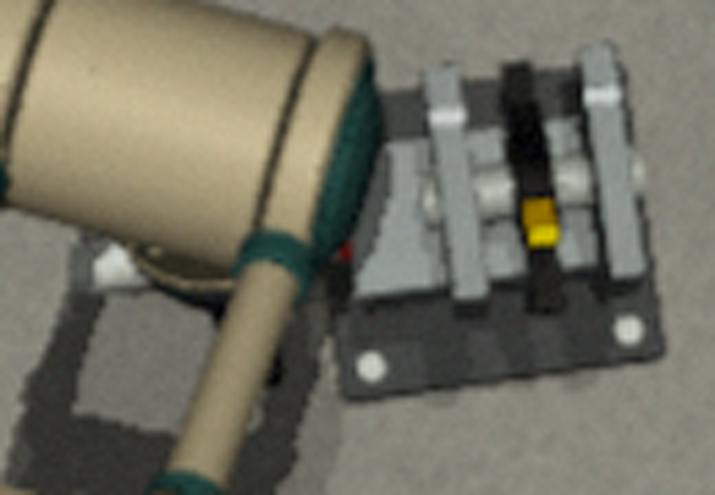

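View pics/w5.png

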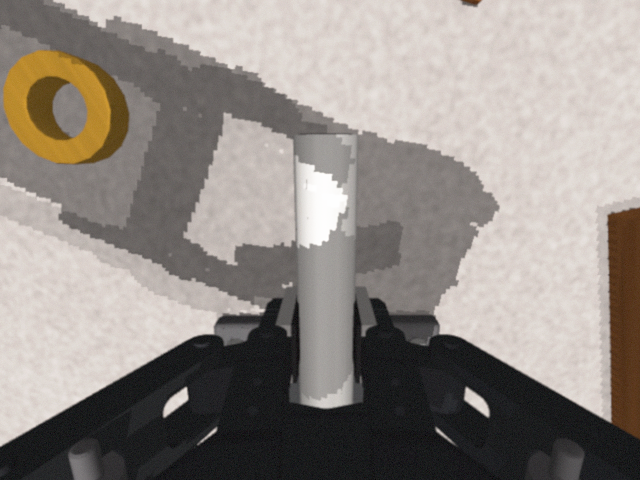

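```bash
python3 - <<'E'
from h import *
def P(y,z): return [*(O+yv*y),z]
release(); sleep(.2); servo_line(P(99.5,140),feed=200); servo_line(P(160,230),feed=250); print(current_time_s(),current_force())
for n in("scene","top","wrist"): snap(n,n[0]+"6")
_,i,_=load("scene","s6"); cv2.imwrite("pics/s6c.png",cv2.resize(i[230:330,310:430],None,fx=6,fy=6,interpolation=cv2.INTER_CUBIC)[:,:,::-1])
_,i,_=load("top","t6"); cv2.imwrite("pics/t6c.png",cv2.resize(i[200:290,230:360],None,fx=5.5,fy=5.5,interpolation=cv2.INTER_CUBIC)[:,:,::-1])
E
```

```text
12.7667 [-0.56338436 -0.03596581 -0.13081404]
```

View pics/s6c.png

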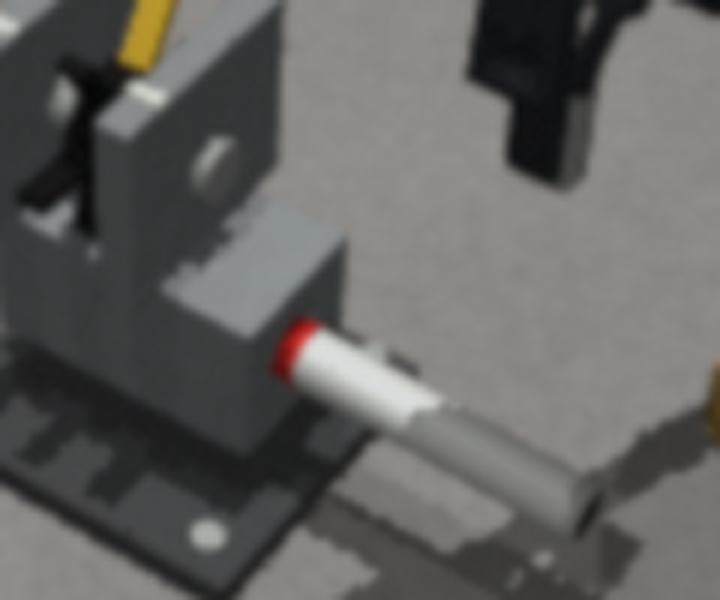

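View pics/t6c.png

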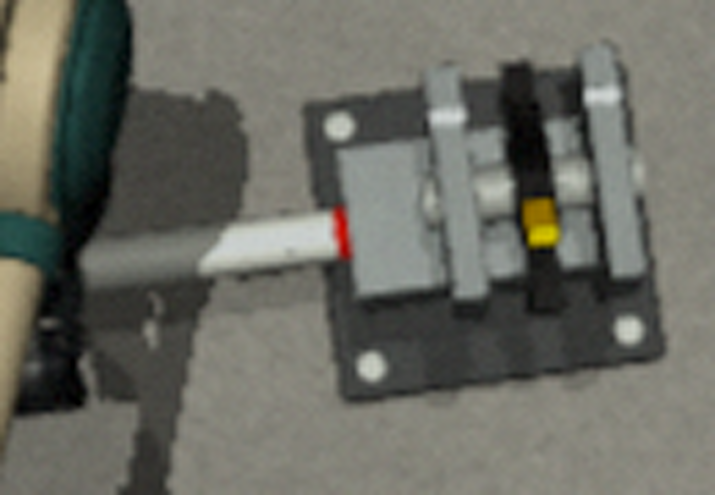

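View pics/w6.png

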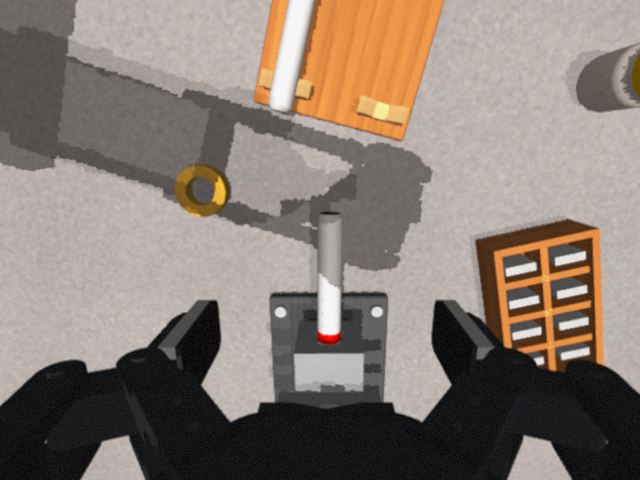

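```bash
python3 - <<'E'
from h import *
for n,k in (("wrist","w6"),("scene","s6"),("top","t6")):
  c,im,d=load(n,k); P=cloud(c,d); q=P; loc=np.dstack([(q[...,:2]-O)@xv,(q[...,:2]-O)@yv,q[...,2]])
  hsv=cv2.cvtColor(im,cv2.COLOR_RGB2HSV); red=((hsv[...,0]<6)|(hsv[...,0]>174))&(hsv[...,1]>150)&(hsv[...,2]>60)
  T=(np.abs(loc[...,0])<6)&(loc[...,2]>66)&(loc[...,2]<88)&(loc[...,1]>57)&(loc[...,1]<190)
  L=loc[T]; R=loc[T&red]
  bt=(loc[...,2]>97)&(loc[...,2]<103)&(np.abs(loc[...,0])<25)&(loc[...,1]>20)&(loc[...,1]<75)
  print(k,'tail',np.percentile(L[:,1],[99,100]),'red',len(R),np.percentile(R[:,1],[0,2,50,98,100]) if len(R) else '','block edge',np.percentile(loc[bt][:,1],[98,100]))
  top=(np.abs(loc[...,0])<2)&T; pf=np.polyfit(loc[top][:,1],loc[top][:,2],1); print('top z slope',pf, 'z at face',np.polyval(pf,55), 'x fit',np.polyfit(L[:,1],L[:,0],1))
E
```

```text
w6 tail [170.80398901 171.14002543] red 41 [57.04563987 57.14683714 58.64020252 60.32217021 60.77289203] block edge [55.02468483 55.95391643]
top z slope [-4.69992177e-02  8.19609887e+01] z at face 79.37603177239406 x fit [-0.0044224   0.42021371]
s6 tail [173.88656542 174.25854756] red 12 [57.73986902 57.85658339 59.47511174 62.33814572 62.63105055] block edge [57.39311926 58.17223905]
top z slope [-4.76551151e-02  8.13347560e+01] z at face 78.71372467423758 x fit [-5.66594454e-04  1.06168968e+00]
t6 tail [167.69936943 168.39433643] red 11 [58.59596199 58.67416531 60.13243869 61.99319245 62.05227229] block edge [56.44934009 57.36778381]
top z slope [-3.65314837e-02  7.96368858e+01] z at face 77.62765420999237 x fit [-0.00112908 -0.0790263 ]
```

```bash
python3 - <<'E'
from h import *
rot=down(YAW)
def L(x,z,y=-20): return [*(O+yv*y+xv*x),z]
gripper_close(40)
goto(L(-70,235),rot); print(current_tcp_pos(),L(-70,235),current_time_s(),current_grip_width())
servo_line(L(-70,167),feed=150,rot=rot)
t=current_tcp_pos(); print((t[:2]-O)@xv,(t[:2]-O)@yv,t[2],current_force(),current_time_s())
for n in("scene","wrist"): snap(n,n[0]+"7")
_,i,_=load("scene","s7"); cv2.imwrite("pics/s7c.png",cv2.resize(i[200:320,290:410],None,fx=5,fy=5,interpolation=cv2.INTER_CUBIC)[:,:,::-1])
E
```

```text
[ 489.87519044 -200.12150719  234.99457543] [np.float64(489.77444750298145), np.float64(-200.52358002239944), 235] 14.7917 0.15285892268182721
-69.39219051205434 -19.84257493305042 167.39008467768866 [-0.56868168 -0.45342632 -0.09519719] 15.3917
```

View pics/s7c.png

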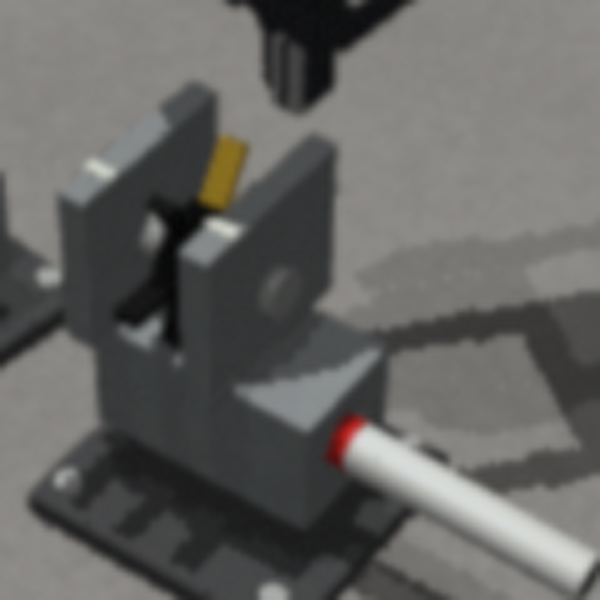

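View pics/w7.png

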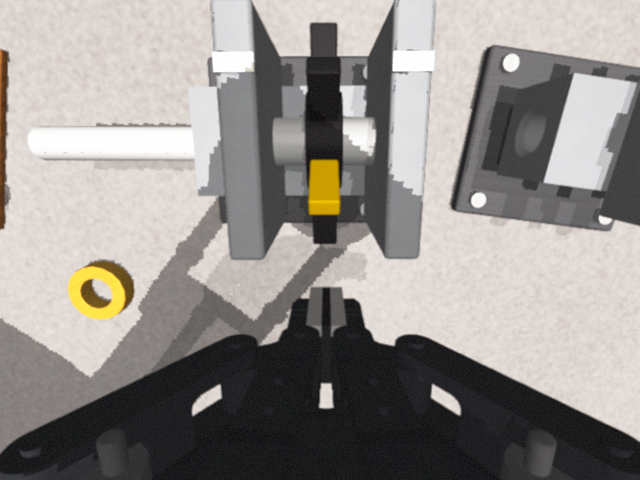

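```bash
python3 - <<'E'
from h import *
rot=down(YAW)
def L(x,z,y=-20): return [*(O+yv*y+xv*x),z]
r=servo_line(L(-45,167),feed=100,rot=rot,stop_force=30)
for x in (-35,-25,-15,-5,3):
    r=servo_line(L(x,167),feed=50,rot=rot,stop_force=30)
    t=current_tcp_pos(); print(r,round((t[:2]-O)@xv,2),round((t[:2]-O)@yv,2),t[2],np.round(current_force(),1),current_time_s())
    if r: break
for n in("scene","wrist"): snap(n,n[0]+"8")
_,i,_=load("scene","s8"); cv2.imwrite("pics/s8c.png",cv2.resize(i[200:320,290:410],None,fx=5,fy=5,interpolation=cv2.INTER_CUBIC)[:,:,::-1])
E
```

```text
False -36.18 -19.78 167.02487837855375 [-5.  -0.4  3.3] 16.2417
False -25.63 -19.9 167.0472108423463 [-5.2 -0.5  3.8] 16.5917
False -14.52 -19.98 166.8950594003371 [-2.2  0.   1.7] 16.9417
False -5.4 -19.92 166.77852999477432 [-4.4 -0.   2.1] 17.2917
False 1.56 -19.8 165.90683716607973 [-5.5 -1.2 -0.6] 17.6
```

View pics/s8c.png

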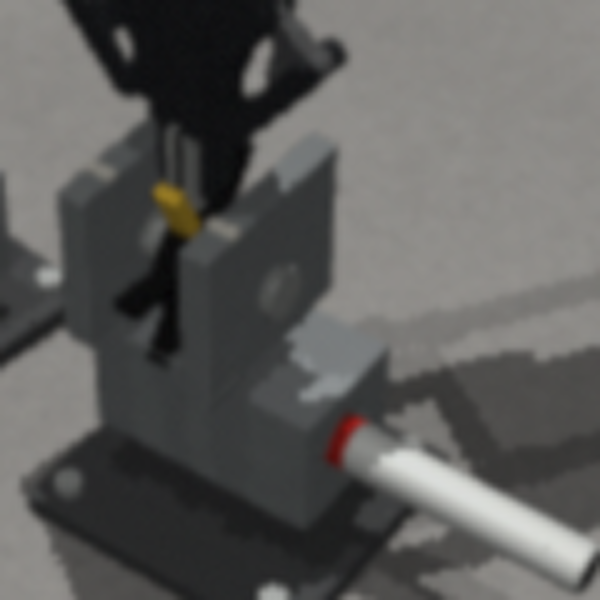

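View pics/w8.png

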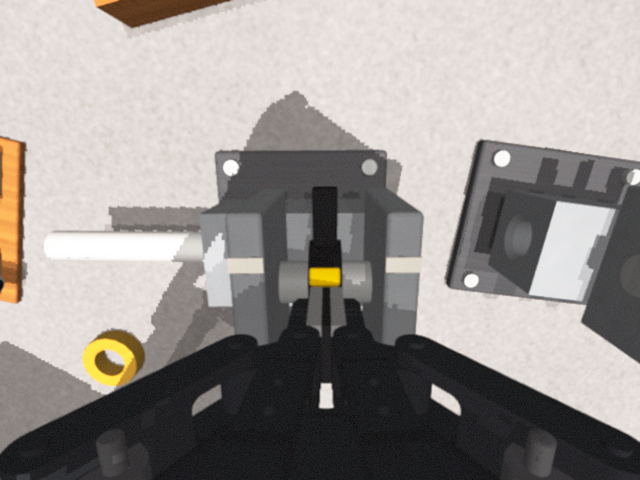

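```bash
cat >> h.py <<'E'
def Lp(x,z,y=-20): return [*(O+yv*y+xv*x),z]
def tooth(n,k):
    c,im,d=load(n,k); P=cloud(c,d); loc=np.dstack([(P[...,:2]-O)@xv,(P[...,:2]-O)@yv,P[...,2]])
    hsv=cv2.cvtColor(im,cv2.COLOR_RGB2HSV)
    ye=(hsv[...,0]>18)&(hsv[...,0]<32)&(hsv[...,1]>150)&(np.abs(loc[...,0])<60)&(np.abs(loc[...,1]+20)<14)&(loc[...,2]>140)
    wh=(hsv[...,1]<60)&(hsv[...,2]>150)&(np.abs(loc[...,2]-180)<4)&(np.abs(loc[...,0]-25)<10)&(np.abs(np.abs(loc[...,1]+20)-30)<7)
    q=loc[ye]; v,u=np.nonzero(ye); r=np.hypot(q[:,0],q[:,2]-134)
    print(k,'n',len(q),'med',np.round(np.median(q,0),1),'r',np.round(np.percentile(r,[5,50,95]),1),'ang of outer',np.degrees(np.arctan2(q[r>46][:,0],q[r>46][:,2]-134)).round(0)[::max(1,len(q)//12)], 'mean ang',np.degrees(np.median(np.arctan2(q[:,0],q[:,2]-134))))
    if wh.sum(): print('line x',np.median(loc[wh],0),wh.sum())
    return q
E
python3 - <<'E'
from h import *
tooth("scene","s7"); tooth("wrist","w7"); tooth("scene","s8"); tooth("wrist","w8")
E
```

```text
s7 n 74 med [-15.9 -17.1 164.8] r [22.6 34.8 47.9] ang of outer [-28. -28.] mean ang -27.40247227709823
line x [ 24.19365247 -44.24458437 180.17375689] 33
w7 n 1716 med [-18.2 -20.4 171.5] r [22.8 41.6 50.7] ang of outer [-25. -27. -27. -30. -33.] mean ang -25.84540750182068
line x [ 26.12898991 -44.81412976 180.44443654] 4591
s8 n 54 med [ 16.5 -14.1 169.8] r [22.5 39.3 50.1] ang of outer [21. 22. 26. 22. 26.] mean ang 25.62717907394271
w8 n 633 med [ 19.3 -20.  179.7] r [34.3 49.8 50.9] ang of outer [27. 27. 26. 25. 24. 24. 23. 22. 21. 21. 20. 19.] mean ang 23.093078757065523
line x [ 24.41419055   3.25467966 180.98857602] 1204
```

```bash
python3 - <<'E'
from h import *
rot=down(YAW)
for x in (5,):
    r=servo_line(Lp(x,167),feed=40,rot=rot,stop_force=30); sleep(.2)
    t=current_tcp_pos(); print(r,round((t[:2]-O)@xv,2),t[2],np.round(current_force(),1),current_time_s())
    snap("wrist","w9"); q=tooth("wrist","w9"); snap("scene","s9"); tooth("scene","s9")
    r=np.hypot(q[:,0],q[:,2]-134); o=q[(r>48)]; a=np.degrees(np.arctan2(o[:,0],o[:,2]-134)); print(np.percentile(a,[2,50,98]))
    n=np.linalg.svd(o-o.mean(0))[2][2]; print(n)
E
```

```text
False 2.82 165.69886174972555 [-5.4 -1.7 -1.6] 18.15
w9 n 663 med [ 20.3 -20.3 178.9] r [22.  49.7 50.9] ang of outer [29. 28. 27. 26. 26. 25. 24. 23. 22. 22. 21.] mean ang 24.66116429510747
line x [ 24.50157164   3.26090323 181.02942773] 1218
s9 n 51 med [ 17.5 -13.7 169.3] r [21.8 39.8 50.2] ang of outer [24. 26. 22. 26.] mean ang 26.572259579349982
[21.10262724 24.99245238 28.72232241]
[-0.40670291  0.00229448 -0.91355759]
```

View pics/w9.png

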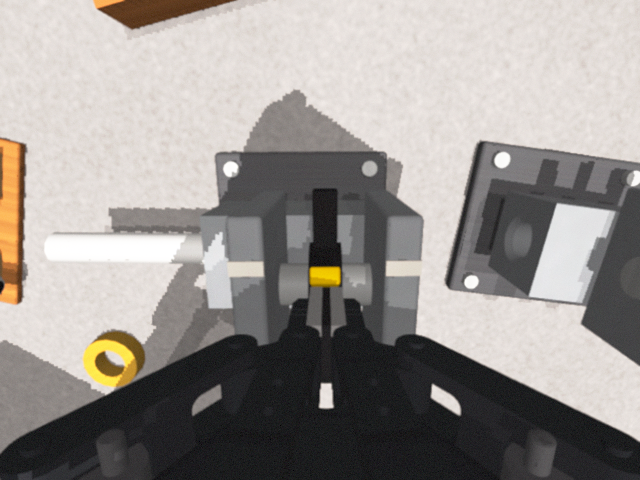

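```bash
python3 - <<'E'
from h import *
rot=down(YAW)
for x in (8.5,10,11):
    r=servo_line(Lp(x,168),feed=40,rot=rot,stop_force=30); sleep(.15)
    t=current_tcp_pos(); print(r,round((t[:2]-O)@xv,2),t[2],np.round(current_force(),1),current_time_s())
    snap("wrist","w10_%g"%x); q=tooth("wrist","w10_%g"%x)
    rr=np.hypot(q[:,0],q[:,2]-134); o=q[(rr>48)]; a=np.degrees(np.arctan2(o[:,0],o[:,2]-134)); n=np.linalg.svd(o-o.mean(0))[2][2]; an=np.degrees(np.arctan(n[0]/n[2])); print(np.percentile(a,[2,50,98]),an)
    if r or np.median(a)>28.5: break
snap("scene","s10"); tooth("scene","s10")
E
```

```text
False 6.33 166.73538606599297 [-7.  -1.6 -0.7] 18.65
w10_8.5 n 679 med [ 23.1 -20.2 177.3] r [21.9 49.6 50.8] ang of outer [33. 32. 31. 30. 29. 29. 28. 27. 26. 25.] mean ang 28.38573499692764
line x [ 24.46195423 -43.22915957 180.95752096] 1164
[24.92592743 28.77791255 32.68557373] 26.351802736742894
s10 n 46 med [ 21.  -13.9 170.9] r [23.2 42.6 49.9] ang of outer [28. 30. 27. 30. 27. 31.] mean ang 29.87753533550567
```

```bash
python3 - <<'E'
from h import *
rot=down(YAW)
servo_line(Lp(3,168),feed=50,rot=rot); servo_line(Lp(2,240),feed=200,rot=rot); servo_line(Lp(-110,290),feed=250,rot=rot); sleep(.2)
print(current_time_s(),current_force())
for n in("scene","top","wrist"): 
    snap(n,n[0]+"11"); q=tooth(n,n[0]+"11")
    rr=np.hypot(q[:,0],q[:,2]-134); o=q[(rr>48)]; 
    if len(o): print(np.percentile(np.degrees(np.arctan2(o[:,0],o[:,2]-134)),[2,50,98]))
_,i,_=load("scene","s11"); cv2.imwrite("pics/s11c.png",cv2.resize(i[200:320,290:410],None,fx=5,fy=5,interpolation=cv2.INTER_CUBIC)[:,:,::-1])
E
```

```text
20.3583 [ 0.30679312  0.6528761  -0.3415898 ]
s11 n 45 med [ 20.6 -13.7 171.2] r [25.7 42.9 49.7] ang of outer [28. 30. 28. 32. 29. 32.] mean ang 29.817478001074136
line x [ 23.6992831    8.50340574 180.32015318] 34
[25.18765257 28.74397634 32.33725755]
  return _methods._mean(a, axis=axis, dtype=dtype,
  ret = um.true_divide(
Traceback (most recent call last):
  File "h.py", line 46, in tooth
    print(k,'n',len(q),'med',np.round(np.median(q,0),1),'r',np.round(np.percentile(r,[5,50,95]),1),'ang of outer',np.degrees(np.arctan2(q[r>46][:,0],q[r>46][:,2]-134)).round(0)[::max(1,len(q)//12)], 'mean ang',np.degrees(np.median(np.arctan2(q[:,0],q[:,2]-134))))
                                                                     ~~~~~~~~~~~~~^^^^^^^^^^^^^
IndexError: index -1 is out of bounds for axis 0 with size 0
```

View pics/t11.png

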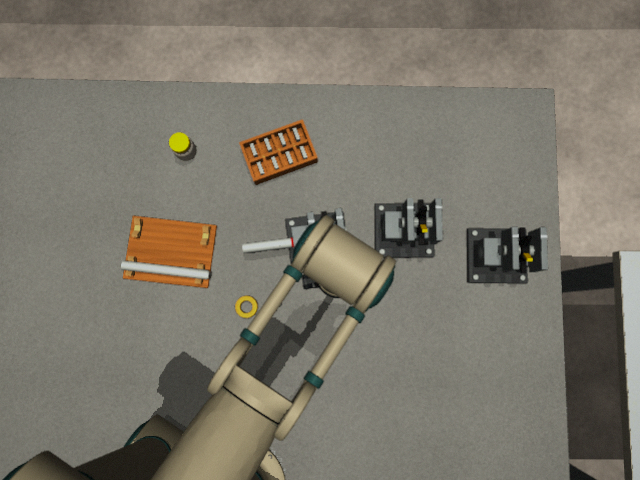

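```bash
python3 - <<'E'
from h import *
goto([*(O+xv*-130+yv*60),280],down(YAW+.5)); print(current_time_s())
snap("wrist","w11"); snap("scene","s12"); snap("top","t12")
q=tooth("wrist","w11"); rr=np.hypot(q[:,0],q[:,2]-134); o=q[(rr>48)]; print(np.percentile(np.degrees(np.arctan2(o[:,0],o[:,2]-134)),[2,50,98]))
_,i,_=load("scene","s12"); cv2.imwrite("pics/s12c.png",cv2.resize(i[200:320,290:420],None,fx=5,fy=5,interpolation=cv2.INTER_CUBIC)[:,:,::-1])
_,i,_=load("top","t12"); cv2.imwrite("pics/t12c.png",cv2.resize(i[200:290,230:360],None,fx=5.5,fy=5.5,interpolation=cv2.INTER_CUBIC)[:,:,::-1])
for n,k in (("wrist","w11"),("scene","s12"),("top","t12")):
  c,im,d=load(n,k); q=cloud(c,d); loc=np.dstack([(q[...,:2]-O)@xv,(q[...,:2]-O)@yv,q[...,2]])
  hsv=cv2.cvtColor(im,cv2.COLOR_RGB2HSV); red=((hsv[...,0]<6)|(hsv[...,0]>174))&(hsv[...,1]>150)&(hsv[...,2]>60)
  T=(np.abs(loc[...,0])<7)&(loc[...,2]>66)&(loc[...,2]<90)&(loc[...,1]>57)&(loc[...,1]<190)
  L=loc[T]; R=loc[T&red]; bt=(loc[...,2]>97)&(loc[...,2]<103)&(np.abs(loc[...,0])<25)&(loc[...,1]>20)&(loc[...,1]<75)
  print(k,'tail',L[:,1].max() if len(L) else 0,'red',np.percentile(R[:,1],[0,50,100]) if len(R) else '','edge',np.percentile(loc[bt][:,1],[98,100]) if bt.any() else '')
E
```

```text
20.9167
w11 n 874 med [ 15.9 -18.7 168.9] r [22.8 38.2 50.2] ang of outer [30. 30. 25. 25.] mean ang 24.146863037607083
line x [ 25.02263941   4.12626607 180.42040938] 1339
[24.01983371 27.05699574 31.62967004]
w11 tail 169.6928639795975 red [57.01289153 57.90587069 59.01932613] edge [54.27418553 54.92169633]
s12 tail 173.51798806424048 red [57.09236198 58.53972447 61.02308067] edge [57.34249712 58.1851632 ]
t12 tail 172.43384316474354 red [58.616231   59.52525253 60.78499719] edge [56.72843604 57.48023701]
```

View pics/w11.png

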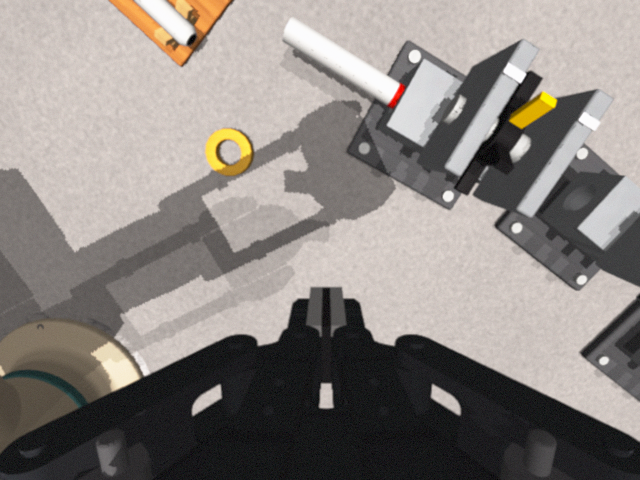

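View pics/s12c.png

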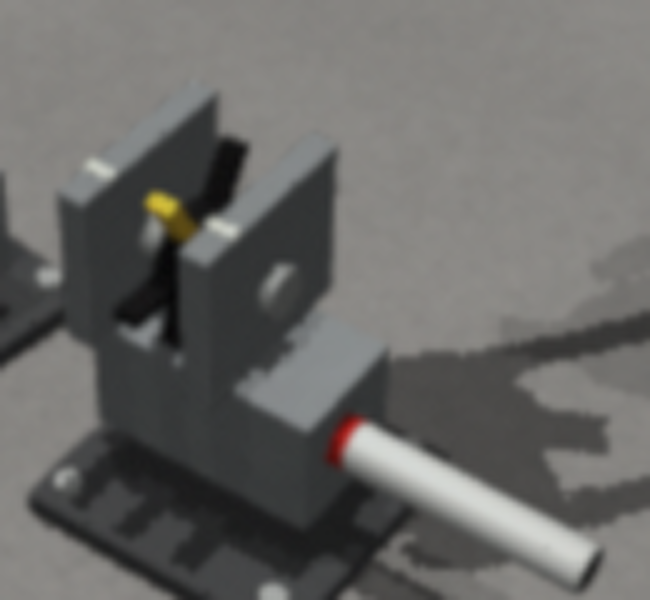

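View pics/t12c.png

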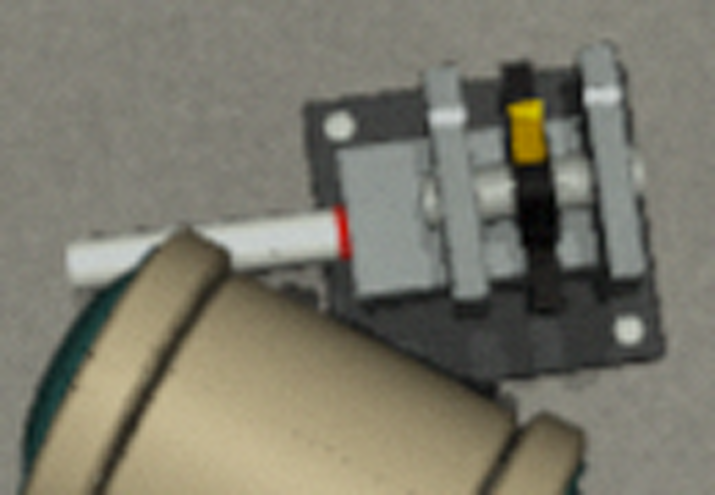

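```bash
python3 - <<'E'
from h import *
c,im,d=load("wrist","w11")
crop=im[50:150,480:620]; b=cv2.resize(crop,None,fx=5.5,fy=5.5,interpolation=cv2.INTER_CUBIC)
b0=b.copy()
def pr(l): 
    l=np.array(l,float); return (proj(c,np.c_[O+np.outer(l[:,0],xv)+np.outer(l[:,1],yv),l[:,2]])-[480,50]+.5)*5.5
for y in (3,17,-43,-57):
    for x in (45,25): 
        u,v=pr([[x,y,180]])[0]; cv2.circle(b,(int(u),int(v)),3,(255,0,255),1)
for a,col in ((26,(255,0,0)),(30,(0,255,0)),(34,(0,0,255))):
    a=np.radians(a); R=np.array([np.sin(a),np.cos(a)]); t=np.array([np.cos(a),-np.sin(a)])
    l=[]
    for s,y in((-3.5,-26),(3.5,-26),(3.5,-14),(-3.5,-14)): p=50*R+s*t; l.append([p[0],y,134+p[1]])
    cv2.polylines(b,[pr(l).astype(int)],True,col,1)
cv2.imwrite("pics/w11o.png",b[:,:,::-1])
E
```

```text
(no output)
```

View pics/w11o.png

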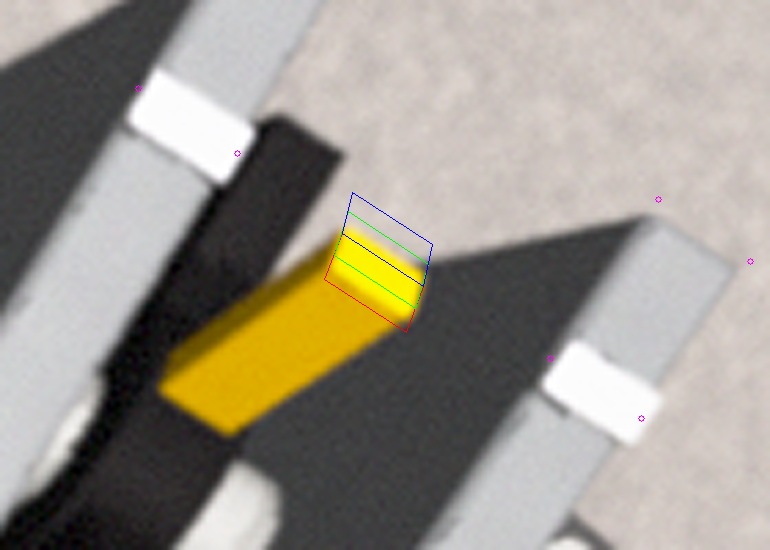

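```bash
python3 - <<'E'
from bench import *
print(current_time_s()); close_job()
E
```

```text
21.0667
the job is handed in; nothing more can be done
```

The job is done and handed in at 21.1 s. The red-ringed tube is in the bore of the nearest stand, bevelled end first and released. The star wheel has been pushed one tooth away from the robot, so the yellow tooth stands at the index line.

**Tube depth:** In the last pictures the tube's tail stands about 115 to 115.5 mm out from the bore's face in the wrist, scene and top views (115 mm is the target). About 3 to 5 mm of the 10 mm ring shows outside the face. The tube drooped about 2.7° at its tail when I let go.

**Wheel:** The yellow tooth leans about 29° (target 30°). The three readings disagreed a little: the raw depth reading gave 27 to 28° from the wrist camera and 28.7° from the scene camera. Overlaying the model on the index line gave about 29°, and correcting the scene reading for where the line appeared gave about 30.4°.

**Other checks:**
- **Insertion:** the tube went in with no contact stop. Held-tube-to-bore alignment agreed to within 1 mm in all three views.
- **Forces:** the highest force I read was about 7 N, while pushing the wheel.
- **Left alone:** the spare tube, ring gauge, jar and gauge case look undisturbed in the last pictures. The gripper stayed clear of everything.

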